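# Turn the honing stone in its slide-jaw stand

## Robot

A 6-joint arm with a two-finger parallel gripper is mounted at the origin on the work surface. World frame = base frame: x ahead of the robot, y to its left, z up, the work surface at z = 0. Lengths are in m, angles in degrees, forces in N, time in s.
With the tool pointing down it reaches from about 0.35 to 0.875 m from the base axis. Payload 4.2 kg.
Tool frame: the origin (TCP) lies on the mounting face of the last link; the fingertips stand 182 mm ahead of it and the grasp point (between the pads) lies 164 mm ahead of it (r.tcp_to_grasp is the distance from the TCP to the grasp point, in m); z points along the fingers, y is the line along which they close (so a half turn about z gives the same grasp; the last joint's range is limited). The gripper opens to 87 mm and grips with 3 to 60 N. Pads are 19 mm wide; open, the fingers measure 117 mm over their backs; the gripper's body (75 mm by 190 mm) begins 51 mm behind the grasp point.
Start: joints at [80.592, 22.042, 0.453, 0, -68.411, -14.817], TCP at [0.256, 0.57, 0.405] pointing down, gripper open.
Joint ranges: [-179.83, 179.83], [-69.29, 118.12], [-61.27, 80.66], [-181.25, 117.63], [-171.15, -9.14], [-177.46, 177.46]. Speed limits (degrees/s): [159.86, 159.86, 180, 180, 180, 180].

## Interface

Orientations are given as a 3x3 rotation matrix whose columns are the frame's x, y, z axes.
In Python, from station import sense, eyes, r gives the robot as it stands.
- The arm moves only by the tool jog_arm, never from a script. Its argument "increments" is a list of rows, each a list of 4 numbers: the shift along the tool's x, y, z normalised to -1 to 1, where 1 is 0.02 m, then the turn about the tool's z normalised to -1 to 1, where 1 is 0.08 rad. A call has 1 to 10 rows; each row shifts and turns the commanded pose from where the row before left it, along the tool's axes as they then stand; what a row does not reach is not made up. A row lasts 1/10 s, in which the tool goes at most 50 mm and 8.59 degrees, less where a joint would pass 70% of its speed; a pose out of reach is approached as far as the arm can. A call with a number of a shift or a turn outside -1 to 1 is refused whole. A call with a gripper value outside its range is refused whole. "grip" is the finger opening in mm, from 0 to 87, set as the call begins (left out, the last holds). The fingers move at their own pace and stop on an object; the grip force is fixed at half the most. Time passes only in rows, so rows that do not move let the fingers close. It gives the time, the measured TCP pose, the force, the opening and the grip force at its end, in the units of the state.
- sense(): the state, without advancing time (a new reading comes with each control period).
- eyes.capture(name): name is "scene" or "top"; returns the picture (480x640x3 uint8, blue, green, red); there is no depth.
- eyes.get_calibration(name): a dict with "camera_matrix" (3x3 intrinsics, pixels), "R" (3x3) and "t" (3): a world point X has camera coordinates R X + t. Camera axes: x right, y down, z forward; pixel columns grow to the right and rows downward; lengths in m; the calibration is good to about 2 mm. A picture is of the moment at which its call begins. get_calibration takes no time and is no camera call.
- r.finish_job(): hands the job in; it is judged then, once.
Trained networks look in the newest picture that a camera, given by its name, has taken for a name from the list of things; names that differ only in an ending like _2 or _b are one class to them, and where a whole thing is asked for, a point or a joint stands for the part that bears it (a point fixed in the world has none). Each returns a list of dicts, best first, with "conf" (0 to 1); they miss things now and then, are a little off and sometimes report something else, mostly with a low value. They report only what shows in the picture. A call takes as long as a camera call. They do not tell look-alikes from the thing itself.
- eyes.spot_in(camera, name): "centre" ([x, y, z] in m, in world coordinates, good to about 4 mm: the middle of the surface that is visible of it).
- eyes.outline_of(camera, name): "mask" (480x640 bool, what is visible of it).
The state is a dict: "time_s": time; "joints": joint angles; "joint_velocities": joint speeds; "effort": joint torques, N m; "tcp_pos": TCP position; "ee_rot": TCP orientation; "wrist_force": force on the tool from outside, world axes, zero at the start; "moment": the same for the moment, N m; "gripper_width": opening from 0.0 (shut) to 1.0 (fully open); "gripper_force": force on a finger pad.
Only numpy, scipy, OpenCV 4.12 (cv2) and the standard library are available. Lean on these libraries where they do the work, as an engineer would, in place of code of your own. Each camera call takes 0.05 s, during which the arm holds its last target. There are 200 camera calls.

## Task

The two-sided stone in the leaning honing stand shows its coarse brown side; it is wanted with the fine white side outward. First slide the jaw fully open by its red post, then lift the stone out, turn it about and set it back gently, standing on the ledge, flat against the back plate and up against the fixed jaw, and only then slide the jaw shut against it. Do not drop or bang the stone, and leave the mug, the funnel and the grey pusher where they stand.

Things in the scene. Friction and masses are not known exactly. Their poses are not given: they have to be found in the camera images.
- holder: Bamboo honing stand fixed to the counter; base plate 120 (x) x 250 (y) x 16 mm thick. Origin on the counter; z up, +x towards the person (the open side of the stand), +y the way in which the jaw opens. The base spans x -75 to 45 mm and y -80 to 170 mm.
- bed: Fixed leaning bed. Origin: ledge meets back plate, mid stone place, 36 mm over the counter. z runs up the back plate, leaning 30 deg from vertical, top towards holder -x; x points out of the plate, to the person and up; y = holder y. Plate: y -55 to 55, 10 mm thick, up to z = 75 mm. Ledge surface z = 0. A well-set stone has its centre at (11, 0, 65) mm here; free to grip above z = 75.
- fixed_jaw (a point): Centre of the stone-bearing face of the fixed aluminium jaw, at bed (13, -30, 25) mm; the face looks to bed +y. The jaw block spans bed x 0 to 26, y -52 to -30, z 0 to 50 mm.
- toe_lip (a point): Middle of the top of the toe lip, at bed (31, 0, 10) mm: a bamboo strip 10 mm high, bed x 27 to 35, y -30 to 30 mm. The stone's foot stands in the trough between it and the back plate, bed x 0 to 27 mm.
- jaw (a joint): Slide of the aluminium jaw along bed +y, m. 0 = shut on the 60 mm wide stone standing against the fixed jaw; 0.040 = fully open; stiff (3 N), stays where left; -0.008 = stop without stone. Its face is at bed y = 30 mm + joint; block 22 mm thick, bed z 0 to 50; behind it an arm (y 50 to 96 mm + joint, z 6 to 30) carries the red post.
- jaw_post (a point): Centre of the top end of the jaw's red plastic post: a round post of 14 mm diameter parallel to bed z, free from bed z = 30 to 98 mm; this point is at bed (13, 82 + joint, 98) mm, 52 mm beyond the stone's side.
- stone: Loose two-sided honing stone, 22 mm thick (x) x 60 mm wide (y) x 130 mm long (z), about 0.36 kg. Origin in the centre of its lower end, z along its length, upward at the start. Brown coarse half on its +x side, white fine half on its -x side. At the start it is clamped on the bed with its axes parallel to the bed's, brown side outward.
- stone_center (a point): Centre of the stone.
- fine_face (a point): Centre of the stone's white fine face (11 mm from the stone's centre). It must end up on the outer side (bed x = 22 mm).
- coarse_face (a point): Centre of the stone's brown coarse face. It must end up against the back plate.
- mug: Blue ceramic mug, 80 mm across, 92 mm high, with a handle; upright. Origin in the centre of its underside. Leave alone.
- funnel: Aluminium funnel standing mouth down, 92 mm across, 105 mm high. Origin in the centre of its mouth. Leave alone.
- pusher: Empty grey plastic pusher of the food processor, a hollow box 62 x 44 x 110 mm high, open at the top. Origin in the centre of its underside. Leave alone.
Mind the look-alikes: they are no part of the job. There is more than one size of the stone; the one meant has the size given above.

How it is judged (in metres and radians):
On the way, in this order (a step that is already met when the one before it is completed fails the run):
1. the jaw is slid open by more than 25 mm with the stone still standing in its place (value of joint jaw above 0.025 m and distance of stone_center from where it was at the start of the episode below 0.015 m), for 0.1 s.
2. the stone is lifted clear, its centre over 30 mm higher along the bed than when seated (z of stone_center in the frame of bed above 0.095 m), for 0.1 s.
3. the stone stands on the ledge again, white side outward, flat against the back plate, with the jaw still open by more than 10 mm (x of fine_face in the frame of bed above 0.017 m and x of stone_center in the frame of bed below 0.015 m and z of stone_center in the frame of bed below 0.0685 m and angle between the z axis of stone and the z axis of bed, either way round below 0.09 rad and value of joint jaw above 0.01 m), for 0.1 s.
At the end, for the whole second after the job is handed in: The stone stands still on the ledge, white side outward, centre within 3 mm of its seat along and across the bed, faces within 3.5 mm of flat on the back plate, length within 0.06 rad of the slope; jaw shut to within 2.5 mm; mug, funnel and pusher within 30 mm of where they stood (x of fine_face in the frame of bed between 0.018 and 0.0255 m and x of coarse_face in the frame of bed below 0.0035 m and y of stone_center in the frame of bed between -0.003 and 0.003 m and z of stone_center in the frame of bed between 0.062 and 0.068 m and angle between the z axis of stone and the z axis of bed, either way round below 0.06 rad and value of joint jaw below 0.0025 m and linear speed of stone below 0.02 m/s and distance of each of mug, funnel, pusher from where it was at the start of the episode below 0.03 m); the robot touches nothing.
It fails at once if the stone is dropped: it falls, out of the fingers, faster than 0.35 m/s (a drop of some 20 mm or more) (linear speed of stone above 0.35 m/s and contact force between the fingers and stone below 0.05 N).
It fails at once if the stone is dropped or banged on the stand (over 80 N) (contact force between stone and holder above 80 N).
It fails at once if the mug is moved more than 30 mm (distance of mug from where it was at the start of the episode above 0.03 m).
It fails at once if the funnel is moved more than 30 mm (distance of funnel from where it was at the start of the episode above 0.03 m).
It fails at once if the pusher is moved more than 30 mm (distance of pusher from where it was at the start of the episode above 0.03 m).
It also fails if it takes over 64 s, if anything falls off the work surface, if the arm or the gripper's body presses on something with over 40 N, if the wrist force passes 120 N, or if a joint passes its speed limit or range.

## Working session

There is one attempt and no reset: what is moved stays moved. The work goes in short steps, Python scripts to look and compute and a tool call to move; the robot and the scene stay as the last step left them, time stands still between calls to the robot, and variables do not carry over. Pictures are saved under pics/ and viewed, at most 10 in all, crops included, and the job is handed in when it is done.

Besides the shell and the picture viewer there is one more tool, called after ">>>" as name(argument=value, ...) on one line, values as JSON. jog_arm: Moves the arm, as the interface text tells. Its arguments: {"type":"object","properties":{"increments":{"type":"array"},"grip":{"type":"number"}},"required":["increments"]}

```bash
mkdir -p pics; ls; python3 - <<'E'
from station import sense, eyes, r
import cv2,numpy as np
s=sense();print(s['time_s'],s['tcp_pos'],np.round(s['ee_rot'],3))
for c in("scene","top"):
    im=eyes.capture(c);cv2.imwrite(f"pics/{c}0.png",im)
    k=eyes.get_calibration(c);print(c,np.round(k['camera_matrix'],1).tolist(),(-k['R'].T@k['t']).round(3),k['R'].round(3).tolist())
    for n in("holder","fixed_jaw","jaw","jaw_post","stone","fine_face","coarse_face","mug","funnel","pusher","toe_lip"):
        try: print(n,[(round(d['conf'],2),np.round(d['centre'],3).tolist()) for d in eyes.spot_in(c,n)])
        except Exception as e: print(n,e)
E
```

```text
pics
0.0 [0.25631995 0.56980553 0.40368231] [[ 0.912 -0.41  -0.001]
 [-0.41  -0.912 -0.002]
 [ 0.     0.002 -1.   ]]
scene [[453.5, 0.0, 312.3], [0.0, 453.5, 242.6], [0.0, 0.0, 1.0]] [ 1.035 -0.128  0.879] [[0.311, 0.95, -0.01], [0.791, -0.265, -0.552], [-0.527, 0.164, -0.834]]
holder [(0.55, [0.61, -0.074, 0.03])]
fixed_jaw [(0.91, [0.607, -0.079, 0.063])]
jaw [(0.92, [0.599, -0.059, 0.074])]
jaw_post [(0.85, [0.6, -0.061, 0.073]), (0.74, [0.611, -0.079, 0.06])]
stone [(0.94, [0.576, -0.128, 0.11]), (0.88, [0.846, -0.06, 0.028]), (0.6, [0.385, -0.057, 0.03])]
fine_face [(0.98, [0.847, -0.063, 0.033]), (0.74, [0.575, -0.122, 0.11]), (0.63, [0.386, -0.058, 0.031]), (0.57, [0.596, -0.056, 0.075]), (0.18, [0.613, -0.072, 0.026])]
coarse_face [(0.94, [0.392, -0.058, 0.034]), (0.83, [0.845, -0.063, 0.029]), (0.56, [0.578, -0.126, 0.111])]
mug [(0.56, [0.704, -0.229, 0.045])]
funnel [(0.72, [0.676, 0.141, 0.026])]
pusher [(0.57, [0.574, -0.305, 0.07])]
toe_lip [(0.89, [0.611, -0.078, 0.061])]
top [[603.2, 0.0, 323.2], [0.0, 603.2, 244.9], [0.0, 0.0, 1.0]] [4.100e-01 1.000e-03 1.292e+00] [[0.007, -1.0, -0.007], [-0.995, -0.007, -0.097], [0.097, 0.007, -0.995]]
holder [(0.93, [0.587, -0.057, 0.011])]
fixed_jaw [(0.65, [0.608, -0.077, 0.058])]
jaw [(0.83, [0.595, -0.066, 0.073])]
jaw_post [(0.94, [0.592, -0.062, 0.071])]
stone [(0.93, [0.56, -0.122, 0.133]), (0.84, [0.837, -0.061, 0.031]), (0.63, [0.375, -0.058, 0.031]), (0.42, [0.595, -0.059, 0.074])]
fine_face [(0.9, [0.828, -0.066, 0.028]), (0.73, [0.56, -0.124, 0.129]), (0.69, [0.374, -0.062, 0.028])]
coarse_face [(0.92, [0.832, -0.06, 0.03]), (0.89, [0.375, -0.062, 0.032]), (0.69, [0.558, -0.124, 0.138])]
mug [(0.68, [0.719, -0.231, 0.037]), (0.41, [0.564, -0.13, 0.13])]
funnel [(0.72, [0.65, 0.14, 0.026])]
pusher [(0.58, [0.568, -0.315, 0.067])]
toe_lip [(0.68, [0.606, -0.073, 0.062])]
```

View pics/scene0.png

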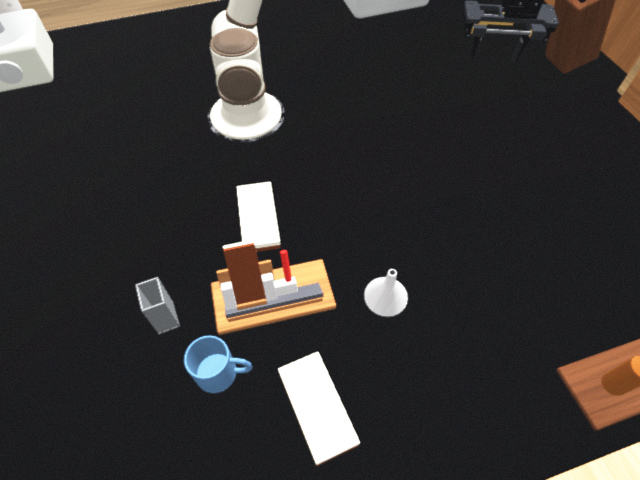

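View pics/top0.png

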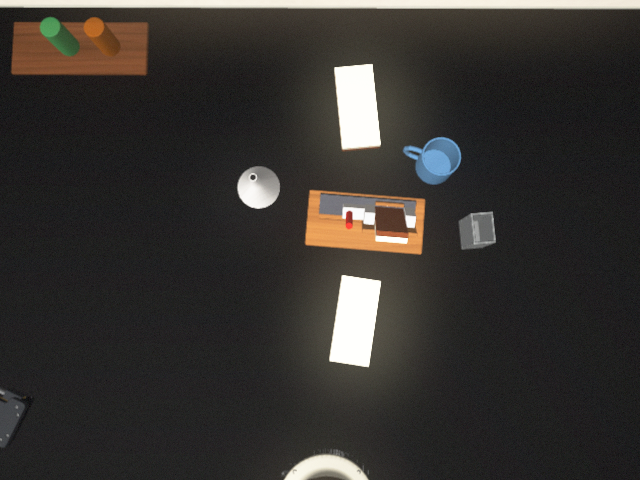

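The stand is in the middle: red post at about (286,265) in the scene view and (349,218) in the top view, stone at (245,275) scene. The two flat slabs at (258,215) and (318,405) are look-alikes. Holder x is roughly world x and holder y roughly world y. Next I fit the stand's pose by silhouette.

```bash
cat > h.py <<'E'
import numpy as np,cv2
from station import sense,eyes,r
c30,s30=np.cos(np.pi/6),.5
B=np.array([[c30,0,-s30],[0,1,0],[s30,0,c30]])   # bed axes in holder
def bed(p): return np.array([0,0,.036])+B@np.asarray(p,float)
def world(ph,pose):
    x,y,a=pose;c,s=np.cos(a),np.sin(a)
    return np.array([[c,-s,0],[s,c,0],[0,0,1]])@ph+[x,y,0]
def proj(X,k):
    Y=np.atleast_2d(X)@k['R'].T+k['t'];Y=Y@k['camera_matrix'].T;return Y[:,:2]/Y[:,2:]
def box(lo,hi): return np.array([[a,b,c] for a in(lo[0],hi[0]) for b in(lo[1],hi[1]) for c in(lo[2],hi[2])])/1000.
def model(j=0,stone=True):
    H=[box((-75,-80,0),(45,170,16))]
    b=[((-10,-55,0),(0,55,75)),((0,-52,0),(26,-30,50)),((0,30+j,0),(26,52+j,50)),((6,75+j,30),(20,89+j,98))]
    if stone:b.append(((0,-30,0),(22,30,130)))
    return H+[np.array([bed(p) for p in box(*q)]) for q in b]
E
cat > fit.py <<'E'
from h import *
from scipy.optimize import minimize
D={}
for c in("scene","top"):
    im=cv2.imread(f"pics/{c}0.png");k=eyes.get_calibration(c)
    m=(im.max(2)>60).astype(np.uint8)
    D[c]=(im,k,m)
M=model()
def sil(p,k):
    o=np.zeros((480*2,640*2),np.uint8)
    for b in M:
        u=proj(np.array([world(q,p) for q in b]),k)
        cv2.fillConvexPoly(o,cv2.convexHull(np.round((u+.5)*2*16).astype(np.int32)),1,shift=4)
    return o
seed={"scene":(265,325,None),"top":None}
def region(c,m):
    n,l,st,ce=cv2.connectedComponentsWithStats(m)
    p={"scene":(225,318),"top":(330,240)}[c]
    return (l==l[p[1],p[0]]).astype(np.uint8)
R={}
for c,(im,k,m) in D.items():
    s=region(c,m);s=cv2.morphologyEx(s,cv2.MORPH_CLOSE,np.ones((15,15)));print(c,cv2.boundingRect(s),s.sum())
    R[c]=cv2.resize(s,None,fx=2,fy=2)
def cost(v,cs=("scene","top")):
    p=(v[0]/100,v[1]/100,v[2]/10)
    t=0
    for c in cs:
        o=sil(p,D[c][1]);t+=(o!=R[c]).sum()/R[c].sum()
    return t
for cs in (("scene","top"),("scene",),("top",)):
    best=min((minimize(cost,(x,y,a),args=(cs,),method="Nelder-Mead",options=dict(initial_simplex=np.array([(x,y,a)]*4)+np.vstack([np.zeros(3),np.eye(3)*.6]))) for x in(58,60) for y in(-12,-10) for a in(-.5,.5)),key=lambda q:q.fun)
    v=best.x;print(cs,v[0]/100,v[1]/100,np.degrees(v[2]/10),best.fun)
    if len(cs)==2: P=(v[0]/100,v[1]/100,v[2]/10);np.save("pose.npy",P)
out=[]
for c,(im,k,m) in D.items():
    big=cv2.resize(im,None,fx=4,fy=4,interpolation=cv2.INTER_CUBIC)
    for b in M:
        u=proj(np.array([world(q,P) for q in b]),k)
        for i in range(8):
            for j in range(i):
                if bin(i^j).count("1")==1: cv2.line(big,*[tuple(int(z) for z in (u[t]+.5)*4) for t in(i,j)],(0,255,0),1)
    x,y=(200,230) if c=="scene" else (298,180)
    out.append(big[y*4:y*4+400,x*4:x*4+560])
    hsv=cv2.cvtColor(im,cv2.COLOR_BGR2HSV);rd=(im[...,2]>150)&(im[...,1]<50)&(im[...,0]<50)
    rd[:,:200]=0;rd[:180]=0;ys,xs=np.nonzero(rd);print(c,"red",xs.min(),xs.max(),ys.min(),ys.max(),"post top pred",proj(world(bed((.013,.082,.098)),P),k))
    
cv2.imwrite("pics/fit.png",cv2.resize(np.vstack(out),(560,800))[:, :]) if 0 else cv2.imwrite("pics/fit.png",cv2.resize(np.hstack(out),(800,286)))
cv2.imwrite("pics/fitS.png",out[0])
E
python3 fit.py
```

```text
scene (210, 181, 127, 154) 10679
top (299, 189, 127, 209) 21309
('scene', 'top') 0.5936009395326248 -0.12588763706766573 -4.981845765271061 0.9754269205159452
('scene',) 0.5935497853607656 -0.12650679335894424 -4.766155443336586 0.2817913662327933
('top',) 0.5982469990825772 -0.12377617105853188 -4.295320751961503 0.6854732742033882
scene red 280 289 250 280 post top pred [[283.58396824 252.19145313]]
top red 348 348 212 215 post top pred [[349.08227956 225.09948142]]
```

View pics/fit.png

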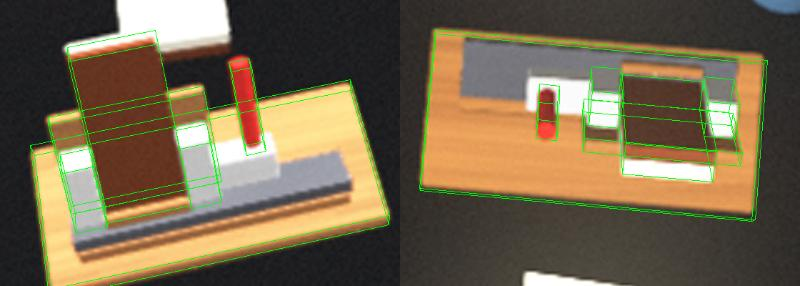

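The overlay shows the model (stone, jaws, post, base) matching the picture. The look-alike slabs touch the silhouettes, so I refit with them masked out.

```bash
python3 - <<'E'
s=open('fit.py').read()
s=s.replace("s=region(c,m);","m=m.copy();\n    if c=='scene': m[:252]=0\n    else: m[258:]=0\n    s=region(c,m);")
s=s.replace("t+=(o!=R[c])","o[:504]*=(c!='scene');t+=(o!=R[c])")
open('fit.py','w').write(s)
E
python3 fit.py
cat >> h.py <<'E'
P=np.load("pose.npy")
def goal(pb):  # grasp-point bed coords(mm) -> world TCP
    g=world(bed(np.array(pb)/1000),P);return g+[0,0,r.tcp_to_grasp]
def state():
    s=sense();R=np.array(s['ee_rot']);p=np.array(s['tcp_pos'])
    x,y,a=P;g=p+R[:,2]*r.tcp_to_grasp-[x,y,0]
    Rz=np.array([[np.cos(a),np.sin(a),0],[-np.sin(a),np.cos(a),0],[0,0,1]])
    gh=Rz@g;gb=B.T@(gh-[0,0,.036])
    print('t',round(s['time_s'],2),'bed',np.round(gb*1000,1),'hold',np.round(gh*1000,1),'yaw-holder',round(np.degrees(np.arctan2(R[1,0],R[0,0])-a),2),'w',round(s['gripper_width']*87,1),'Fg',np.round(s['gripper_force'],1),'F',np.round(s['wrist_force'],1))
    return p,R
def delta(pb):
    p,R=state();print('to',pb,'rows of 1 in tool xyz:',np.round(R.T@(goal(pb)-p)/.02,2))
E
python3 -c "
from h import *
print(goal((13,82,98)));delta((13,82,90))"
```

```text
scene (210, 252, 127, 83) 7668
top (304, 189, 122, 69) 7500
('scene', 'top') 0.5943294559645911 -0.12528156768834672 -4.729874762691638 0.16351653625456442
('scene',) 0.5937537210704957 -0.12655158585740942 -4.711775521251085 0.03641757955138237
('top',) 0.5982312411493058 -0.12381128385512877 -4.300865881272984 0.10643333333333334
scene red 280 289 250 280 post top pred [[283.86509097 252.27217981]]
top red 348 348 212 215 post top pred [[348.84061214 224.91684103]]
[ 0.56347788 -0.04044871  0.29087049]
t 1.2 bed [-238.6  665.   374.8] hold [-394.1  665.   241.3] yaw-holder -19.5 w 87.3 Fg 0.0 F [-0.7 -0.   0.1]
to (13, 82, 90) rows of 1 in tool xyz: [26.71 21.47  6.04]
```

>>> jog_arm(increments=[[0,0,0,-0.85],[0,0,0,-0.85],[0,0,0,-0.85],[0,0,0,-0.85],[0,0,0,-0.85],[0.6,1,0,0],[0.6,1,0,0],[0.6,1,0,0],[0.6,1,0,0],[0.6,1,0,0]], grip=42)

```text
time_s: 2.2
tcp_pos: [0.3083, 0.4644, 0.4049]
ee_rot: [[0.997, -0.082, 0.0], [-0.082, -0.997, 0.0], [0.0, -0.0, -1.0]]
wrist_force: [0.3, -0.5, 0.2]
gripper_width: 0.482
gripper_force: 0.0
```

>>> jog_arm(increments=[[0.6,1,0,0],[0.6,1,0,0],[0.6,1,0,0],[0.6,1,0,0],[0.6,1,0,0],[0.6,1,0,0],[0.6,1,0,0],[0.6,1,0,0],[0.6,1,0,0],[0.6,1,0,0]])

```text
time_s: 3.2
tcp_pos: [0.4113, 0.2548, 0.405]
ee_rot: [[0.997, -0.083, 0.0], [-0.083, -0.997, 0.0], [0.0, -0.0, -1.0]]
wrist_force: [-0.1, 0.5, -0.1]
gripper_width: 0.481
gripper_force: 0.0
```

>>> jog_arm(increments=[[0.6,1,0,0],[0.6,1,0,0],[0.6,1,0,0],[0.6,1,0,0],[0.6,1,0,0],[0.6,1,0,0],[0.6,1,0,0],[0.6,1,0,0],[0.6,1,0,0],[0.6,1,0,0]])

```text
time_s: 4.2
tcp_pos: [0.5142, 0.0456, 0.4049]
ee_rot: [[0.997, -0.083, 0.0], [-0.083, -0.997, 0.0], [0.0, -0.0, -1.0]]
wrist_force: [0.5, -0.1, 0.7]
gripper_width: 0.485
gripper_force: 0.0
```

```bash
python3 -c "
from h import *
delta((13,82,93))"
```

```text
t 4.2 bed [ 21.4 163.7 224.8] hold [-93.9 163.7 241.4] yaw-holder -0.02 w 42.2 Fg 0.0 F [ 0.5 -0.1  0.7]
to (13, 82, 93) rows of 1 in tool xyz: [2.93 4.08 5.92]
```

>>> jog_arm(increments=[[0.6,0.8,0,0],[0.6,0.8,0,0],[0.6,0.8,0,0],[0.6,0.8,0,0],[0.53,0.88,0,0],[0,0,0.8,0],[0,0,1,0],[0,0,1,0],[0,0,1,0],[0,0,1,0]])

```text
time_s: 5.2
tcp_pos: [0.5655, -0.0397, 0.3081]
ee_rot: [[0.997, -0.083, 0.0], [-0.083, -0.997, 0.0], [0.0, -0.0, -1.0]]
wrist_force: [0.5, -0.8, 0.1]
gripper_width: 0.483
gripper_force: 0.0
```

>>> jog_arm(increments=[[0,0,0.7,0],[0,0,0.42,0],[0,0,0,0]])

```text
time_s: 5.5
tcp_pos: [0.5653, -0.0396, 0.2853]
ee_rot: [[0.997, -0.083, -0.002], [-0.083, -0.997, -0.0], [-0.002, 0.001, -1.0]]
wrist_force: [-0.0, -0.3, -0.5]
gripper_width: 0.478
gripper_force: 0.0
```

>>> jog_arm(increments=[[0,0,0,0],[0,0,0,0],[0,0,0,0],[0,0,0,0],[0,0,0,0]], grip=8)

```text
time_s: 6.0
tcp_pos: [0.5658, -0.0396, 0.2869]
ee_rot: [[0.997, -0.082, 0.001], [-0.082, -0.997, -0.001], [0.001, 0.001, -1.0]]
wrist_force: [-0.5, -2.3, 1.1]
gripper_width: 0.147
gripper_force: 30.0
```

```bash
python3 -c "
from h import *
state()"
```

```text
t 6.0 bed [13.1 82.9 93.4] hold [-35.3  82.9 123.4] yaw-holder 0.01 w 12.8 Fg 30.0 F [-0.5 -2.3  1.1]
```

>>> jog_arm(increments=[[0,-0.3,0,0],[0,-0.4,0,0],[0,-0.4,0,0],[0,-0.4,0,0],[0,-0.3,0,0],[0,-0.15,0,0],[0,0,0,0],[0,0,0,0]])

```text
time_s: 6.8
tcp_pos: [0.569, -0.0011, 0.2869]
ee_rot: [[0.997, -0.082, -0.001], [-0.082, -0.997, -0.003], [-0.0, 0.003, -1.0]]
wrist_force: [-0.4, -9.4, 5.4]
gripper_width: 0.151
gripper_force: 30.0
```

```bash
python3 -c "
from h import *
state()
im=eyes.capture('scene');k=eyes.get_calibration('scene')
cv2.imwrite('pics/s1.png',cv2.resize(im[200:340,180:380],None,fx=3,fy=3))"
```

```text
t 6.8 bed [ 12.8 121.3  93.5] hold [-35.6 121.3 123.4] yaw-holder 0.04 w 13.1 Fg 30.0 F [-0.4 -9.4  5.4]
```

View pics/s1.png

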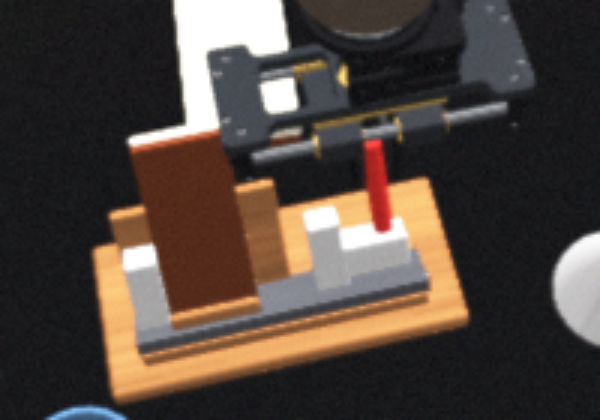

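The scene crop shows the jaw open: jaw block at about (322,245) and post at (380,185), with the stone still standing. I release and go to the stone.

>>> jog_arm(increments=[[0,0.08,0,0],[0,0,0,0],[0,0,-0.5,0],[0,0,-1,0],[0,0,-1,0],[0,0,-1,0],[0,1,-0.7,0],[0,1,0,0],[0,1,0,0],[0,1,0,0]], grip=40)

```text
time_s: 7.85
tcp_pos: [0.5621, -0.0817, 0.371]
ee_rot: [[0.997, -0.082, 0.001], [-0.082, -0.997, 0.001], [0.001, -0.001, -1.0]]
wrist_force: [-0.0, -0.6, 0.3]
gripper_width: 0.457
gripper_force: 0.0
```

>>> jog_arm(increments=[[0,1,0,0],[0,1,0,0],[0,0,0,0],[0,0,0,0]], grip=87)

```text
time_s: 8.25
tcp_pos: [0.5589, -0.1213, 0.3706]
ee_rot: [[0.997, -0.083, 0.0], [-0.083, -0.997, 0.0], [0.0, -0.001, -1.0]]
wrist_force: [0.5, 0.4, -0.5]
gripper_width: 0.737
gripper_force: 0.0
```

```bash
python3 -c "
from h import *
delta((11,0,100))"
```

```text
t 8.25 bed [ 54.8   1.1 165.9] hold [-35.5   1.1 207.1] yaw-holder -0.04 w 64.1 Fg 0.0 F [ 0.5  0.4 -0.5]
to (11, 0, 100) rows of 1 in tool xyz: [-0.24  0.05  3.95]
```

>>> jog_arm(increments=[[-0.24,0.05,0,0],[0,0,0,0],[0,0,0,0],[0,0,0.8,0],[0,0,0.8,0],[0,0,0.8,0],[0,0,0.8,0],[0,0,0.75,0],[0,0,0,0]])

```text
time_s: 9.15
tcp_pos: [0.5534, -0.1218, 0.2893]
ee_rot: [[0.997, -0.083, -0.005], [-0.083, -0.997, 0.0], [-0.005, 0.0, -1.0]]
wrist_force: [0.2, 1.0, 0.0]
gripper_width: 0.996
gripper_force: 0.0
```

>>> jog_arm(increments=[[0,0,0,0],[0,0,0,0],[0,0,0,0],[0,0,0,0],[0,0,0,0],[0,0,0,0]], grip=50)

```text
time_s: 9.75
tcp_pos: [0.5541, -0.1224, 0.2921]
ee_rot: [[0.997, -0.082, 0.001], [-0.082, -0.997, -0.0], [0.001, 0.0, -1.0]]
wrist_force: [-1.3, -0.7, 4.2]
gripper_width: 0.688
gripper_force: 30.0
```

```bash
python3 -c "
from h import *
delta((11,0,100))"
```

```text
t 9.75 bed [ 11.5  -0.5 100.3] hold [-40.2  -0.5 128.6] yaw-holder 0.0 w 59.8 Fg 30.0 F [-1.3 -0.7  4.2]
to (11, 0, 100) rows of 1 in tool xyz: [-0.01 -0.02  0.02]
```

>>> jog_arm(increments=[[-0.15,-0.05,-0.26,0],[-0.25,-0.1,-0.43,0],[-0.35,-0.1,-0.6,0],[-0.5,-0.1,-0.86,0],[-0.5,0,-0.86,0],[-0.5,0,-0.86,0],[-0.3,0,-0.86,0],[0,0,-0.86,0],[0,0,-0.6,0],[0,0,0,0]])

```text
time_s: 10.75
tcp_pos: [0.5032, -0.1109, 0.4169]
ee_rot: [[0.997, -0.083, 0.002], [-0.083, -0.997, 0.0], [0.002, -0.001, -1.0]]
wrist_force: [0.2, -0.3, -3.5]
gripper_width: 0.682
gripper_force: 30.0
```

```bash
python3 -c "
from h import *
p,R=state()
print(sense()['joints'])
im=eyes.capture('scene');im2=eyes.capture('top')
cv2.imwrite('pics/s2.png',np.hstack([cv2.resize(im[150:330,180:360],None,fx=2,fy=2),cv2.resize(im2[140:320,290:470],None,fx=2,fy=2)]))"
```

```text
t 10.75 bed [ 29.3   6.9 234.1] hold [-91.6   6.9 253.4] yaw-holder -0.01 w 59.4 Fg 30.0 F [ 0.2 -0.3 -3.5]
[ 5.63855358e+00  1.07675385e+01 -1.36511313e+01 -7.24098144e-03
 -6.54505771e+01  7.96289514e+01]
```

View pics/s2.png

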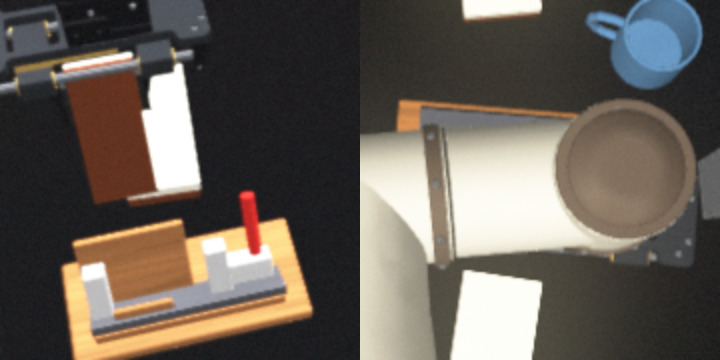

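The stone is held and clear of the stand, foot still toward +x. Next a half turn with the last joint going down (80 to about -100 deg).

>>> jog_arm(increments=[[0,0,0,0.4],[0,0,0,0.8],[0,0,0,1],[0,0,0,1],[0,0,0,1],[0,0,0,1],[0,0,0,1],[0,0,0,1],[0,0,0,1],[0,0,0,1]])

```text
time_s: 11.85
tcp_pos: [0.5034, -0.111, 0.4134]
ee_rot: [[0.68, -0.733, -0.004], [-0.733, -0.68, 0.0], [-0.003, 0.003, -1.0]]
wrist_force: [-0.6, 0.1, -3.1]
gripper_width: 0.685
gripper_force: 30.0
```

>>> jog_arm(increments=[[0,0,0,1],[0,0,0,1],[0,0,0,1],[0,0,0,1],[0,0,0,1],[0,0,0,1],[0,0,0,1],[0,0,0,1],[0,0,0,1],[0,0,0,1]])

```text
time_s: 12.85
tcp_pos: [0.5034, -0.111, 0.4134]
ee_rot: [[-0.052, -0.999, -0.004], [-0.999, 0.052, 0.0], [-0.0, 0.004, -1.0]]
wrist_force: [-0.2, 0.2, -3.9]
gripper_width: 0.686
gripper_force: 30.0
```

>>> jog_arm(increments=[[0,0,0,1],[0,0,0,1],[0,0,0,1],[0,0,0,1],[0,0,0,1],[0,0,0,1],[0,0,0,1],[0,0,0,1],[0,0,0,1],[0,0,0,1]])

```text
time_s: 13.85
tcp_pos: [0.5035, -0.111, 0.4134]
ee_rot: [[-0.752, -0.659, -0.004], [-0.659, 0.752, 0.0], [0.003, 0.003, -1.0]]
wrist_force: [-0.3, 0.4, -3.8]
gripper_width: 0.688
gripper_force: 30.0
```

>>> jog_arm(increments=[[0,0,0,1],[0,0,0,1],[0,0,0,1],[0,0,0,1],[0,0,0,1],[0,0,0,1],[0,0,0,1],[0,0,0,1],[0,0,0,1],[0,0,0,0.65]])

```text
time_s: 14.85
tcp_pos: [0.5035, -0.111, 0.4134]
ee_rot: [[-0.999, 0.052, -0.004], [0.052, 0.999, 0.0], [0.004, 0.0, -1.0]]
wrist_force: [-0.6, -0.5, -2.8]
gripper_width: 0.685
gripper_force: 30.0
```

>>> jog_arm(increments=[[0,0,0,0.42],[0,0,0,0],[0,0,0,0]])

```text
time_s: 15.15
tcp_pos: [0.5036, -0.111, 0.4141]
ee_rot: [[-0.997, 0.082, -0.002], [0.082, 0.997, 0.0], [0.002, -0.0, -1.0]]
wrist_force: [-0.5, 0.1, -3.5]
gripper_width: 0.69
gripper_force: 30.0
```

```bash
python3 -c "
from h import *
p,R=state()
print(sense()['joints'])
im=eyes.capture('scene');k=eyes.get_calibration('scene')
x,y,a=P;g=p+R[:,2]*r.tcp_to_grasp
Rz=np.array([[np.cos(a),-np.sin(a),0],[np.sin(a),np.cos(a),0],[0,0,1]])
big=cv2.resize(im[100:330,180:360],None,fx=3,fy=3)
for lean,col in((30,(0,255,0)),(0,(255,0,255))):
    t=np.radians(lean);u=np.array([np.sin(t),0,np.cos(t)]);n=np.array([np.cos(t),0,-np.sin(t)])
    q=[g+Rz@(u*l+n*.011+np.array([0,w,0])) for l,w in((.03,-.03),(.03,.03),(-.1,.03),(-.1,-.03))]
    uv=(proj(np.array(q),k)-[180,100]+.5)*3;print(lean,uv.round(0).tolist())
    cv2.polylines(big,[uv.astype(np.int32)],True,col,1)
cv2.imwrite('pics/s3.png',big[:590])"
```

```text
t 15.15 bed [ 27.7   6.8 231.8] hold [-92.    6.8 250.6] yaw-holder 180.02 w 60.0 Fg 30.0 F [-0.5  0.1 -3.5]
[ 5.61876821e+00  1.09843872e+01 -1.37859217e+01 -2.18816054e-02
 -6.53612988e+01 -1.00320271e+02]
30 [[105.0, 318.0], [210.0, 298.0], [216.0, 331.0], [126.0, 348.0]]
0 [[99.0, 289.0], [204.0, 269.0], [230.0, 399.0], [138.0, 417.0]]
```

View pics/s3.png

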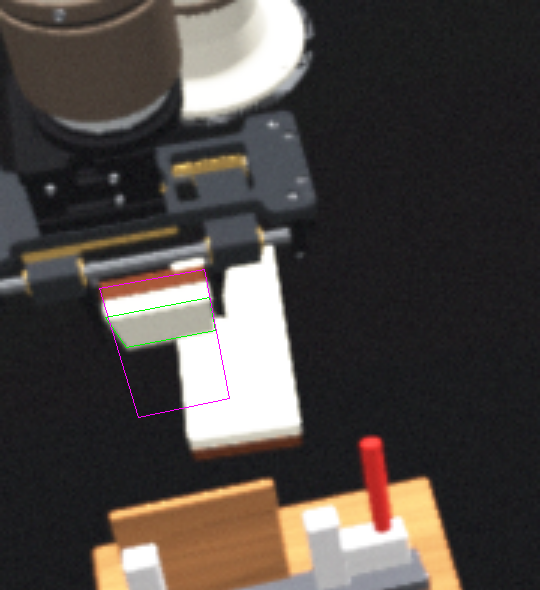

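The outline for 30° lean (green) matches the white face and foot at about (160,320), so the stone has not slipped: it now leans out, white side outward. It needs 60° of pitch in the pads. I'll set the foot's inner edge against the back plate, then swing the grip over in an arc until it lies flat.

>>> jog_arm(increments=[[-0.5,0,0,0],[-0.9,0,0,0],[-0.9,0,0,0],[-0.9,0,0,0],[-0.9,0,0,0],[-0.9,0,0,0],[-0.9,0,0,0],[-0.8,0,0,0],[-0.4,0,0.3,0],[0,0,0.6,0]])

```text
time_s: 16.2
tcp_pos: [0.6465, -0.1228, 0.3965]
ee_rot: [[-0.997, 0.083, 0.001], [0.083, 0.997, -0.0], [-0.001, 0.0, -1.0]]
wrist_force: [-0.2, -0.1, -2.3]
gripper_width: 0.689
gripper_force: 30.0
```

>>> jog_arm(increments=[[0,0,0.8,0],[0,0,0.8,0],[0,0,0.7,0],[0,0,0.6,0],[0,0,0.4,0],[0,0,0.3,0],[0,0,0,0]])

```text
time_s: 16.9
tcp_pos: [0.6451, -0.1228, 0.3243]
ee_rot: [[-0.997, 0.083, -0.001], [0.083, 0.997, 0.0], [0.001, -0.0, -1.0]]
wrist_force: [-0.3, -0.7, -3.9]
gripper_width: 0.687
gripper_force: 30.0
```

```bash
python3 -c "
from h import *
state()"
```

```text
t 16.9 bed [105.9   6.7  83. ] hold [ 50.2   6.7 160.8] yaw-holder 179.98 w 59.8 Fg 30.0 F [-0.3 -0.7 -3.9]
```

>>> jog_arm(increments=[[0.3,0,0.1,0],[0.3,0,0.1,0],[0,0,0,0]])

```text
time_s: 17.2
tcp_pos: [0.6323, -0.1218, 0.3214]
ee_rot: [[-0.997, 0.083, -0.001], [0.083, 0.997, 0.0], [0.001, 0.0, -1.0]]
wrist_force: [0.2, 1.0, -3.0]
gripper_width: 0.688
gripper_force: 30.0
```

>>> jog_arm(increments=[[0.1,0,0,0],[0,0,0,0]])

```text
time_s: 17.4
tcp_pos: [0.6311, -0.1216, 0.3216]
ee_rot: [[-0.997, 0.083, 0.001], [0.083, 0.997, -0.0], [-0.001, 0.0, -1.0]]
wrist_force: [0.0, -0.2, -3.9]
gripper_width: 0.687
gripper_force: 30.0
```

>>> jog_arm(increments=[[0.1,0,0,0],[0,0,0,0]])

```text
time_s: 17.6
tcp_pos: [0.6292, -0.1215, 0.3212]
ee_rot: [[-0.997, 0.083, -0.0], [0.083, 0.997, 0.0], [0.0, 0.0, -1.0]]
wrist_force: [-0.2, 0.6, -3.2]
gripper_width: 0.686
gripper_force: 30.0
```

```bash
python3 -c "
from h import *
state()"
```

```text
t 17.6 bed [90.7  6.7 88.2] hold [ 34.4   6.7 157.7] yaw-holder 179.98 w 59.7 Fg 30.0 F [-0.2  0.6 -3.2]
```

>>> jog_arm(increments=[[0.1,0,0,0],[0,0,0,0]])

```text
time_s: 17.8
tcp_pos: [0.6271, -0.1213, 0.3211]
ee_rot: [[-0.997, 0.083, -0.0], [0.083, 0.997, 0.0], [0.0, 0.0, -1.0]]
wrist_force: [0.2, -0.1, -2.9]
gripper_width: 0.684
gripper_force: 30.0
```

>>> jog_arm(increments=[[0.1,0,0,0],[0,0,0,0]])

```text
time_s: 18.0
tcp_pos: [0.6255, -0.1211, 0.3215]
ee_rot: [[-0.997, 0.083, 0.002], [0.083, 0.997, -0.0], [-0.002, 0.0, -1.0]]
wrist_force: [1.4, 0.3, -4.1]
gripper_width: 0.69
gripper_force: 30.0
```

>>> jog_arm(increments=[[0.1,0,0,0],[0,0,0,0]])

```text
time_s: 18.2
tcp_pos: [0.6242, -0.1209, 0.322]
ee_rot: [[-0.997, 0.082, 0.005], [0.082, 0.997, -0.0], [-0.005, 0.0, -1.0]]
wrist_force: [3.7, -1.0, -4.1]
gripper_width: 0.684
gripper_force: 30.0
```

```bash
python3 -c "
from h import *
state()"
```

```text
t 18.2 bed [87.4  6.8 91. ] hold [ 30.2   6.8 158.5] yaw-holder 180.02 w 59.5 Fg 30.0 F [ 3.7 -1.  -4.1]
```

Contact came about 4.5 mm late, which fits a stand offset of about -2.4 mm in x (the grip is 8.5 mm off the brown face). I'll correct the pose and begin the arc.

```bash
python3 -c "
import numpy as np
p=np.load('pose.npy');p[0]-=.0024;np.save('pose.npy',p)
from h import *
state()"
```

```text
t 18.2 bed [89.5  7.  89.8] hold [ 32.6   7.  158.5] yaw-holder 180.02 w 59.5 Fg 30.0 F [ 3.7 -1.  -4.1]
```

>>> jog_arm(increments=[[0.24,0,-0.14,0],[0.24,0,-0.14,0],[0.24,0,-0.14,0],[0.28,0,-0.1,0],[0,0,0,0]])

```text
time_s: 18.7
tcp_pos: [0.6047, -0.1192, 0.3337]
ee_rot: [[-0.997, 0.082, 0.009], [0.082, 0.997, -0.0], [-0.009, 0.0, -1.0]]
wrist_force: [5.4, 0.1, -0.9]
gripper_width: 0.688
gripper_force: 30.0
```

```bash
python3 -c "
from h import *
state()"
```

```text
t 18.7 bed [ 78.9   7.2 109.4] hold [ 13.7   7.2 170.2] yaw-holder 180.04 w 59.8 Fg 30.0 F [ 5.4  0.1 -0.9]
```

>>> jog_arm(increments=[[0.28,0,-0.1,0],[0.28,0,-0.1,0],[0.29,0,-0.05,0],[0.29,0,-0.05,0],[0.29,0,-0.05,0],[0.3,0,0,0],[0.3,0,0,0],[0,0,0,0]])

```text
time_s: 19.5
tcp_pos: [0.5647, -0.1159, 0.3416]
ee_rot: [[-0.997, 0.081, 0.011], [0.081, 0.997, -0.001], [-0.011, 0.0, -1.0]]
wrist_force: [5.8, -0.4, 1.6]
gripper_width: 0.687
gripper_force: 30.0
```

```bash
cat > look.py <<'E'
from h import *
import sys
p,R=state()
im=eyes.capture('scene');k=eyes.get_calibration('scene')
a=P[2];g=p+R[:,2]*r.tcp_to_grasp
Rz=np.array([[np.cos(a),-np.sin(a),0],[np.sin(a),np.cos(a),0],[0,0,1]])
big=cv2.resize(im[150:330,180:360],None,fx=3,fy=3)
for lean,col in zip(map(float,sys.argv[2:]),((0,255,0),(255,0,255))):
    t=np.radians(lean);u=np.array([np.sin(t),0,np.cos(t)]);n=np.array([np.cos(t),0,-np.sin(t)])
    q=[g+Rz@(u*l+n*.0135+np.array([0,w,0])) for l,w in((.031,-.03),(.031,.03),(-.099,.03),(-.099,-.03))]
    uv=(proj(np.array(q),k)-[180,150]+.5)*3
    cv2.polylines(big,[uv.astype(np.int32)],True,col,1)
cv2.imwrite(sys.argv[1],big)
E
python3 look.py pics/s4.png 0 -10
```

```text
t 19.5 bed [ 48.4   7.1 136.2] hold [-26.2   7.1 178.1] yaw-holder 180.06 w 59.8 Fg 30.0 F [ 5.8 -0.4  1.6]
```

View pics/s4.png

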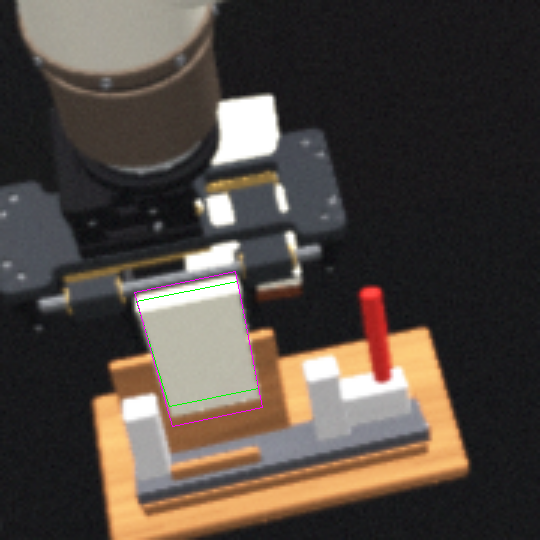

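The picture shows the white face at about (200,350) lying between the 0° and -10° outlines, so it is pivoting as planned. I continue the arc to -30°.

>>> jog_arm(increments=[[0.3,0,0.02,0],[0.3,0,0.05,0],[0.3,0,0.05,0],[0.3,0,0.05,0],[0.28,0,0.1,0],[0.28,0,0.1,0],[0,0,0,0]])

```text
time_s: 20.25
tcp_pos: [0.5274, -0.113, 0.3319]
ee_rot: [[-0.997, 0.083, 0.0], [0.083, 0.997, 0.0], [-0.0, 0.0, -1.0]]
wrist_force: [2.3, 0.1, 0.5]
gripper_width: 0.679
gripper_force: 30.0
```

```bash
python3 -c "
from h import *
state()"
```

```text
t 20.25 bed [  9.6   6.9 147.3] hold [-65.3   6.9 168.4] yaw-holder 179.99 w 59.1 Fg 30.0 F [2.3 0.1 0.5]
```

>>> jog_arm(increments=[[0.09,0,0.05,0],[0,0,0,0]])

```text
time_s: 20.45
tcp_pos: [0.5256, -0.1129, 0.3296]
ee_rot: [[-0.997, 0.083, -0.002], [0.083, 0.997, 0.0], [0.002, -0.0, -1.0]]
wrist_force: [1.9, 0.4, 0.6]
gripper_width: 0.687
gripper_force: 30.0
```

>>> jog_arm(increments=[[0.09,0,0.05,0],[0,0,0,0]])

```text
time_s: 20.65
tcp_pos: [0.5239, -0.1128, 0.3285]
ee_rot: [[-0.997, 0.083, -0.002], [0.083, 0.997, 0.0], [0.002, -0.0, -1.0]]
wrist_force: [1.5, 0.6, -0.9]
gripper_width: 0.682
gripper_force: 30.0
```

```bash
python3 look.py pics/s5.png -30 -22
```

```text
t 20.65 bed [  4.6   6.9 146.3] hold [-69.2   6.9 165. ] yaw-holder 179.97 w 59.4 Fg 30.0 F [ 1.5  0.6 -0.9]
```

View pics/s5.png

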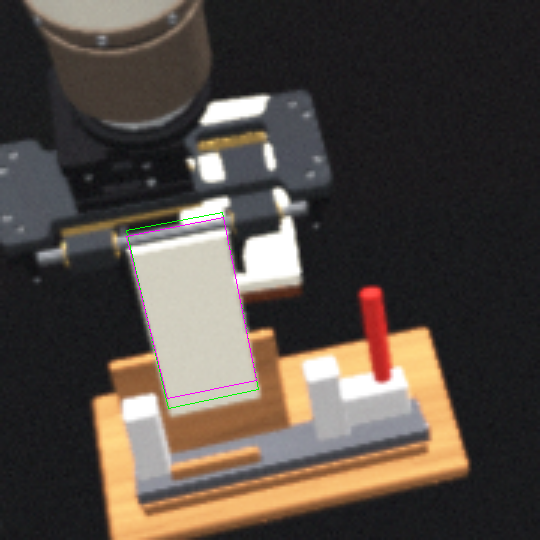

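```bash
cat > ray.py <<'E'
from h import *
k=eyes.get_calibration('scene')
def ray(uv,xb):
    d=k['R'].T@np.linalg.inv(k['camera_matrix'])@[*uv,1];o=-k['R'].T@k['t']
    x,y,a=P;Rz=np.array([[np.cos(a),-np.sin(a),0],[np.sin(a),np.cos(a),0],[0,0,1]])
    W=Rz@B;n=W[:,0];p0=np.array([x,y,.036])
    X=o+d*((p0+n*xb/1000-o)@n)/(d@n);return W.T@(X-p0)*1000
E
python3 - <<'E'
from ray import *
im=eyes.capture('scene')
cv2.imwrite('pics/s6.png',cv2.resize(im[215:300,215:275],None,fx=7,fy=7,interpolation=cv2.INTER_CUBIC))
for uv in((237,287),(266,282.8)):
  for xb in(17,22,27): print(uv,xb,ray(uv,xb).round(1))
E
```

```text
(237, 287) 17 [ 17.  -21.4  42.8]
(237, 287) 22 [ 22.  -21.   45.7]
(237, 287) 27 [ 27.  -20.7  48.7]
(266, 282.8) 17 [17.  36.3 38.3]
(266, 282.8) 22 [22.  36.2 41.3]
(266, 282.8) 27 [27.  36.2 44.3]
```

View pics/s6.png

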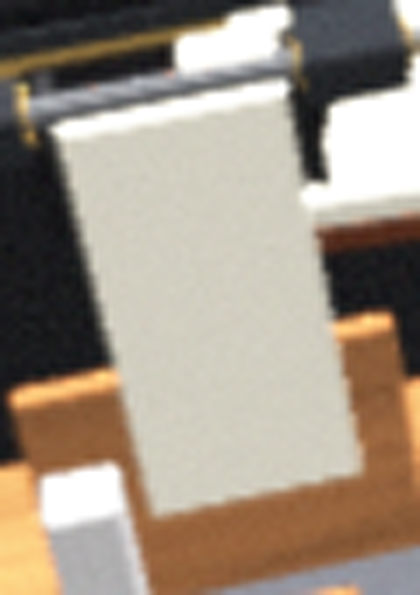

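The crop shows the face corners clearly, at (55,133), (287,98), (362,472) and (152,516). I fit the stone's pitch and place from them.

```bash
cat > pf.py <<'E'
from ray import *
from scipy.optimize import least_squares
def fit(uv):
    def X(v):  # beta: tilt from bed slope (deg, + = top away from plate), inner-foot corner bed x,z, y
        b=np.radians(v[0]);u=np.array([np.sin(b),0,np.cos(b)]);n=np.array([np.cos(b),0,-np.sin(b)])
        c=np.array([v[1],v[3],v[2]])+n*22
        return np.array([c+u*l+[0,w,0] for l,w in((130,-30),(130,30),(0,30),(0,-30))])/1000
    f=lambda v:(proj(np.array([world(bed(q),P) for q in X(v)]),k)-uv).ravel()
    s=least_squares(f,[5,0,40,7]);J=np.linalg.inv(s.jac.T@s.jac)
    print('free: beta,x,z,y',s.x.round(1),'sd',np.sqrt(np.diag(J)*.25).round(1),'res',s.fun.round(1))
    for x in (-2,0,2):
        s=least_squares(lambda w:f([w[0],x,w[1],w[2]]),[5,40,7]);print('x=',x,s.x.round(1),np.abs(s.fun).max().round(2))
if __name__=='__main__':
    fit(np.array([(55,133),(287,98),(362,472),(152,516)])/7+215-.43)
E
python3 pf.py
```

```text
free: beta,x,z,y [ 8.7  1.3 47.1  7.1] sd [ 1.4 10.5  6.7  0.6] res [ 0.1  0.7 -0.2 -0.7  0.  -0.   0.   0. ]
x= -2 [ 8.3 45.   7. ] 0.73
x= 0 [ 8.6 46.2  7.1] 0.74
x= 2 [ 8.8 47.5  7.2] 0.75
```

Fit: about 8.6° of tilt remains, and the stone has crept in the pads toward their edge. The foot corner rests on the plate at z≈46. I'll lower it gently along the plate until the foot stands on the ledge, then lean the top back, where gravity helps.

>>> jog_arm(increments=[[-0.07,0,0.12,0],[-0.12,0,0.2,0],[-0.15,0,0.26,0],[-0.15,0,0.26,0],[-0.15,0,0.26,0],[-0.1,0,0.18,0],[0,0,0,0]])

```text
time_s: 21.45
tcp_pos: [0.5393, -0.114, 0.3025]
ee_rot: [[-0.997, 0.083, -0.001], [0.083, 0.997, 0.0], [0.001, 0.0, -1.0]]
wrist_force: [2.7, -0.2, -2.8]
gripper_width: 0.683
gripper_force: 30.0
```

```bash
python3 - <<'E'
from h import *
state()
im=eyes.capture('scene')
cv2.imwrite('pics/s7.png',cv2.resize(im[225:315,210:280],None,fx=6.5,fy=6.5,interpolation=cv2.INTER_CUBIC))
E
```

```text
t 21.45 bed [  5.1   7.  116. ] hold [-53.6   7.  139. ] yaw-holder 179.97 w 59.5 Fg 30.0 F [ 2.7 -0.2 -2.8]
```

View pics/s7.png

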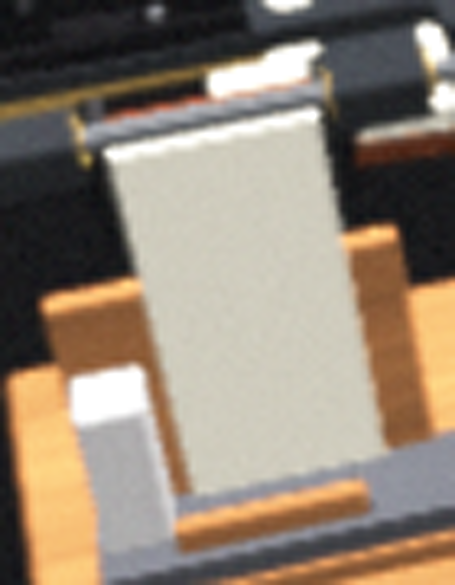

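The foot is now close above the lip. White face corners: (110,162), (325,120), (383,457), (190,497).

```bash
python3 - <<'E'
from pf import *
fit(np.array([(110,162),(325,120),(383,457),(190,497)])/6.5+[210,225]-.42)
fit(np.array([(57,139),(289,104),(362,472),(152,516)])/7+215-.43)
E
```

```text
free: beta,x,z,y [10.2  9.  21.9  7.7] sd [ 1.2 10.6  7.1  0.6] res [-0.4  0.2 -0.7  0.   0.7 -0.2  0.6  0. ]
x= -2 [ 9.2 14.7  7.3] 1.01
x= 0 [ 9.4 16.   7.4] 0.96
x= 2 [ 9.6 17.3  7.5] 0.91
free: beta,x,z,y [ 9.8 -0.  46.6  7.2] sd [ 1.3 10.6  6.7  0.6] res [ 0.1  0.8 -0.2 -0.7  0.1 -0.1  0.1  0. ]
x= -2 [ 9.6 45.4  7.2] 0.75
x= 0 [ 9.8 46.6  7.2] 0.76
x= 2 [10.  47.9  7.3] 0.77
```

>>> jog_arm(increments=[[-0.1,0,0.17,0],[-0.1,0,0.17,0],[-0.05,0,0.09,0],[0,0,0,0]])

```text
time_s: 21.9
tcp_pos: [0.5441, -0.1144, 0.2945]
ee_rot: [[-0.997, 0.083, -0.0], [0.083, 0.997, 0.0], [0.0, 0.0, -1.0]]
wrist_force: [2.0, -0.8, -3.0]
gripper_width: 0.683
gripper_force: 30.0
```

>>> jog_arm(increments=[[-0.05,0,0.09,0],[0,0,0,0]])

```text
time_s: 22.1
tcp_pos: [0.5451, -0.1145, 0.293]
ee_rot: [[-0.997, 0.083, -0.0], [0.083, 0.997, -0.0], [0.0, -0.0, -1.0]]
wrist_force: [2.2, -0.4, -2.3]
gripper_width: 0.685
gripper_force: 30.0
```

>>> jog_arm(increments=[[-0.05,0,0.09,0],[0,0,0,0]])

```text
time_s: 22.3
tcp_pos: [0.5454, -0.1145, 0.2927]
ee_rot: [[-0.997, 0.082, -0.002], [0.082, 0.997, -0.0], [0.001, -0.0, -1.0]]
wrist_force: [-2.6, 0.9, 7.2]
gripper_width: 0.683
gripper_force: 30.0
```

```bash
python3 -c "
from h import *
state()"
```

```text
t 22.3 bed [  5.5   6.8 104.4] hold [-47.5   6.8 129.2] yaw-holder 180.02 w 59.4 Fg 30.0 F [-2.6  0.9  7.2]
```

The foot stands on the ledge (force along the ledge normal at the predicted place). Now I lean the top back toward the plate in small steps.

>>> jog_arm(increments=[[0.12,0,0.085,0],[0,0,0,0]])

```text
time_s: 22.5
tcp_pos: [0.5431, -0.1144, 0.2914]
ee_rot: [[-0.997, 0.082, -0.0], [0.082, 0.997, -0.0], [0.0, -0.0, -1.0]]
wrist_force: [-3.2, 1.0, 8.2]
gripper_width: 0.683
gripper_force: 30.0
```

>>> jog_arm(increments=[[0.12,0,0.085,0],[0,0,0,0]])

```text
time_s: 22.7
tcp_pos: [0.5406, -0.1142, 0.2898]
ee_rot: [[-0.997, 0.082, -0.0], [0.082, 0.997, -0.0], [0.0, -0.001, -1.0]]
wrist_force: [-3.7, 0.8, 7.6]
gripper_width: 0.685
gripper_force: 30.0
```

```bash
python3 -c "
from h import *
state()"
```

```text
t 22.7 bed [-1.000e-01  6.700e+00  1.043e+02] hold [-52.2   6.7 126.3] yaw-holder 180.02 w 59.6 Fg 30.0 F [-3.7  0.8  7.6]
```

>>> jog_arm(increments=[[0.12,0,0.08,0],[0,0,0,0]])

```text
time_s: 22.9
tcp_pos: [0.538, -0.114, 0.2879]
ee_rot: [[-0.997, 0.082, -0.001], [0.082, 0.997, -0.0], [0.001, -0.001, -1.0]]
wrist_force: [-4.3, 1.8, 8.2]
gripper_width: 0.685
gripper_force: 30.0
```

```bash
cat > auto.py <<'E'
from pf import *
def meas(show=True):
    state();im=eyes.capture('scene').astype(int)
    # light grey/beige stone face: bright, but below the saturated white of tops and slabs
    c=im[225:320,205:290];m=((c.min(2)>140)&(c.max(2)<235)).astype(np.uint8)
    m=cv2.morphologyEx(m,cv2.MORPH_OPEN,np.ones((5,5)))
    n,l,st,ce=cv2.connectedComponentsWithStats(m);i=l[40,42];print('comp',st[i],'colour',im[265,247])
    cs,_=cv2.findContours((l==i).astype(np.uint8),0,1)
    h=cv2.convexHull(max(cs,key=cv2.contourArea))
    q=cv2.approxPolyN(h,4,ensure_convex=True).reshape(-1,2).astype(float)
    q=q[np.argsort(np.arctan2(q[:,1]-q[:,1].mean(),q[:,0]-q[:,0].mean()))]+[205,225]
    print(q.round(1).tolist());fit(q)
meas()
E
python3 auto.py
```

```text
t 22.9 bed [ -3.3   6.7 104. ] hold [-54.9   6.7 124.4] yaw-holder 180.01 w 59.6 Fg 30.0 F [-4.3  1.8  8.2]
comp [  24   21   61   58 1961] colour [193 209 213]
[[227.0, 251.0], [257.0, 245.0], [319.0, 305.0], [239.0, 302.0]]
free: beta,x,z,y [ 22.7 260.2 167.5  29.2] sd [0.6 4.6 3.2 0.3] res [  0.1  -0.5  21.6  -4.9 -31.3  -3.1   5.5   9.4]
x= -2 [ -8.7 -15.8  27.7] 38.35
x= 0 [ -8.4 -14.4  27.7] 38.31
x= 2 [ -8.  -12.9  27.7] 38.27
```

```bash
sed -i 's/m=((c.min(2)>140)&(c.max(2)<235)).astype(np.uint8)/m=((np.abs(cv2.blur(c.astype(np.float32),(3,3))-[193,209,213]).max(2)<25)).astype(np.uint8)/; s/np.ones((5,5))/np.ones((3,3))/' auto.py; python3 auto.py; python3 - <<'E'
import sys;sys.path.insert(0,'.')
from h import *
im=eyes.capture('scene')
for y in (240,244,248,252,256,270,290,296,300,304): print(y,[int(v) for v in im[y,215:285:3].mean(1)])
E
```

```text
t 22.95 bed [ -3.3   6.7 104. ] hold [-54.8   6.7 124.5] yaw-holder 180.02 w 59.5 Fg 30.0 F [-4.5  0.4  7.6]
comp [  24   22   40   56 1544] colour [193 208 210]
[[228.0, 252.0], [258.0, 246.0], [269.0, 298.0], [240.0, 303.0]]
free: beta,x,z,y [  5.  -34.2 -13.9   5.6] sd [ 1.6 11.8  8.1  0.7] res [-0.2  0.1  0.2 -0.1 -0.4 -0.5  0.5  0.6]
x= -2 [8.4 7.8 6.9] 1.11
x= 0 [8.6 9.2 7. ] 1.16
x= 2 [ 8.8 10.5  7.1] 1.22
240 [32, 48, 43, 39, 39, 40, 51, 72, 96, 172, 255, 255, 255, 255, 241, 148, 82, 82, 84, 80, 79, 102, 78, 59]
244 [68, 98, 106, 85, 47, 30, 33, 58, 117, 149, 179, 183, 155, 150, 101, 92, 39, 39, 37, 33, 39, 185, 33, 22]
248 [86, 86, 96, 152, 178, 159, 155, 116, 110, 97, 189, 172, 196, 204, 202, 69, 31, 39, 42, 50, 52, 39, 28, 25]
252 [71, 60, 48, 96, 100, 203, 201, 203, 205, 204, 205, 202, 202, 204, 201, 153, 19, 25, 29, 27, 29, 26, 27, 29]
256 [36, 37, 33, 33, 45, 203, 204, 201, 203, 204, 202, 199, 204, 202, 203, 188, 21, 27, 25, 27, 28, 23, 29, 22]
270 [28, 135, 180, 188, 182, 150, 201, 203, 202, 204, 204, 205, 204, 202, 204, 204, 195, 94, 89, 128, 194, 194, 224, 255]
290 [193, 193, 201, 206, 180, 176, 203, 129, 203, 202, 204, 202, 203, 203, 203, 203, 203, 202, 100, 92, 101, 194, 182, 161]
296 [197, 202, 199, 172, 176, 176, 186, 113, 198, 202, 204, 205, 203, 203, 204, 203, 205, 203, 195, 151, 150, 150, 149, 145]
300 [194, 192, 191, 180, 174, 174, 176, 165, 160, 204, 205, 204, 200, 199, 196, 189, 182, 169, 168, 152, 149, 147, 145, 146]
304 [189, 192, 191, 187, 174, 175, 175, 203, 183, 186, 179, 153, 114, 97, 96, 91, 106, 142, 146, 107, 87, 66, 69, 74]
```

>>> jog_arm(increments=[[0.12,0,0.07,0],[0,0,0,0]])

```text
time_s: 23.25
tcp_pos: [0.5355, -0.1138, 0.2862]
ee_rot: [[-0.997, 0.082, -0.002], [0.082, 0.997, -0.0], [0.002, -0.001, -1.0]]
wrist_force: [-2.4, 0.7, 7.4]
gripper_width: 0.683
gripper_force: 30.0
```

>>> jog_arm(increments=[[0.12,0,0.06,0],[0,0,0,0]])

```text
time_s: 23.45
tcp_pos: [0.5332, -0.1137, 0.2845]
ee_rot: [[-0.997, 0.082, -0.002], [0.082, 0.997, -0.0], [0.002, -0.0, -1.0]]
wrist_force: [-3.1, 0.2, 7.5]
gripper_width: 0.68
gripper_force: 30.0
```

```bash
python3 auto.py
```

```text
t 23.45 bed [ -9.3   6.7 103.5] hold [-59.7   6.7 121. ] yaw-holder 180.0 w 59.2 Fg 30.0 F [-3.1  0.2  7.5]
comp [  25   21   40   57 1567] colour [194 207 212]
[[228.0, 251.0], [258.0, 245.0], [270.0, 298.0], [240.0, 303.0]]
free: beta,x,z,y [  4.6 -22.3  -6.6   6.7] sd [ 1.6 11.4  7.8  0.7] res [-0.3  0.1  0.5 -0.2 -0.8 -0.6  0.6  0.6]
x= -2 [6.8 7.1 7.5] 0.99
x= 0 [7.  8.4 7.6] 1.03
x= 2 [7.2 9.8 7.7] 1.08
```

>>> jog_arm(increments=[[0.12,0,0.05,0],[0,0,0,0]])

```text
time_s: 23.7
tcp_pos: [0.5315, -0.1135, 0.2833]
ee_rot: [[-0.997, 0.082, -0.0], [0.082, 0.997, -0.0], [0.0, -0.0, -1.0]]
wrist_force: [-3.0, 0.1, 5.9]
gripper_width: 0.687
gripper_force: 30.0
```

>>> jog_arm(increments=[[0.12,0,0.05,0],[0,0,0,0]])

```text
time_s: 23.9
tcp_pos: [0.5306, -0.1134, 0.2833]
ee_rot: [[-0.997, 0.082, 0.005], [0.082, 0.997, -0.001], [-0.005, -0.001, -1.0]]
wrist_force: [2.0, -1.5, 6.2]
gripper_width: 0.686
gripper_force: 30.0
```

```bash
python3 auto.py; python3 - <<'E'
import sys;sys.path.insert(0,'.')
from pf import *
for b in(0,4,8):
    t=np.radians(b);u=np.array([np.sin(t),0,np.cos(t)]);n=np.array([np.cos(t),0,-np.sin(t)])
    c=np.array([0,7,22*np.sin(t)])+n*22
    X=np.array([c+u*l+[0,w,0] for l,w in((130,-30),(130,30),(0,30),(0,-30))])/1000
    print(b,proj(np.array([world(bed(q),P) for q in X]),k).round(1).tolist())
E
```

```text
t 23.9 bed [-11.1   6.7 103.2] hold [-61.2   6.7 119.8] yaw-holder 180.04 w 59.7 Fg 30.0 F [ 2.  -1.5  6.2]
comp [  24   21   41   57 1590] colour [195 209 211]
[[228.0, 251.0], [258.0, 245.0], [270.0, 298.0], [240.0, 303.0]]
free: beta,x,z,y [  4.6 -22.3  -6.6   6.7] sd [ 1.6 11.4  7.8  0.7] res [-0.3  0.1  0.5 -0.2 -0.8 -0.6  0.6  0.6]
x= -2 [6.8 7.1 7.5] 0.99
x= 0 [7.  8.4 7.6] 1.03
x= 2 [7.2 9.8 7.7] 1.08
0 [[227.0, 249.8], [258.4, 243.4], [269.8, 299.8], [240.6, 306.2]]
4 [[227.2, 252.0], [258.9, 245.6], [269.8, 299.8], [240.6, 306.2]]
8 [[227.5, 254.6], [259.4, 248.1], [269.8, 299.8], [240.6, 306.2]]
```

Force turned over at the predicted place (grip at bed x -11) and the face outline matches the flat-on-plate projection. Now I slide the stone sideways to the fixed jaw.

>>> jog_arm(increments=[[0,-0.1,0,0],[0,-0.1,0,0],[0,-0.1,0,0],[0,0,0,0]])

```text
time_s: 24.35
tcp_pos: [0.5302, -0.1173, 0.2835]
ee_rot: [[-0.997, 0.08, 0.006], [0.08, 0.997, 0.003], [-0.006, 0.003, -1.0]]
wrist_force: [0.1, 10.4, 9.6]
gripper_width: 0.687
gripper_force: 30.1
```

>>> jog_arm(increments=[[0,-0.05,0,0],[0,0,0,0]])

```text
time_s: 24.55
tcp_pos: [0.5301, -0.118, 0.2835]
ee_rot: [[-0.997, 0.08, 0.006], [0.08, 0.997, 0.003], [-0.006, 0.003, -1.0]]
wrist_force: [-0.7, 11.6, 10.2]
gripper_width: 0.682
gripper_force: 30.1
```

```bash
python3 auto.py
```

```text
t 24.55 bed [-11.    2.7 103.4] hold [-61.2   2.7 120. ] yaw-holder 180.13 w 59.4 Fg 30.1 F [-0.7 11.6 10.2]
comp [  22   21   41   58 1596] colour [196 210 215]
[[226.0, 251.0], [256.0, 245.0], [268.0, 298.0], [239.0, 303.0]]
free: beta,x,z,y [  3.5 -31.2 -11.9   2.9] sd [ 1.6 11.6  8.   0.7] res [ 0.1  0.   0.5 -0.1 -0.7 -0.5  0.   0.6]
x= -2 [6.8 7.8 4.2] 1.18
x= 0 [7.  9.2 4.3] 1.22
x= 2 [ 7.2 10.5  4.4] 1.27
```

>>> jog_arm(increments=[[-0.05,0,-0.06,0],[0,0,0,0]])

```text
time_s: 24.8
tcp_pos: [0.5305, -0.119, 0.2835]
ee_rot: [[-0.997, 0.081, 0.003], [0.081, 0.997, 0.002], [-0.003, 0.002, -1.0]]
wrist_force: [1.0, 7.6, 5.0]
gripper_width: 0.684
gripper_force: 30.1
```

>>> jog_arm(increments=[[0,-0.05,0,0],[0,0,0,0]])

```text
time_s: 25.0
tcp_pos: [0.5304, -0.1201, 0.2835]
ee_rot: [[-0.997, 0.081, 0.003], [0.081, 0.997, 0.002], [-0.003, 0.002, -1.0]]
wrist_force: [-0.1, 7.5, 5.4]
gripper_width: 0.686
gripper_force: 30.1
```

>>> jog_arm(increments=[[0,-0.05,0,0],[0,0,0,0]])

```text
time_s: 25.2
tcp_pos: [0.5303, -0.1211, 0.2835]
ee_rot: [[-0.997, 0.081, 0.003], [0.081, 0.997, 0.002], [-0.003, 0.002, -1.0]]
wrist_force: [1.4, 7.9, 4.7]
gripper_width: 0.684
gripper_force: 30.1
```

```bash
python3 -c "
from h import *
state()"
```

```text
t 25.2 bed [-11.   -0.7 103.4] hold [-61.2  -0.7 120. ] yaw-holder 180.06 w 59.5 Fg 30.1 F [1.4 7.9 4.7]
```

>>> jog_arm(increments=[[0,-0.04,0,0],[0,0,0,0]])

```text
time_s: 25.4
tcp_pos: [0.5303, -0.1218, 0.2835]
ee_rot: [[-0.997, 0.081, 0.003], [0.081, 0.997, 0.002], [-0.003, 0.002, -1.0]]
wrist_force: [1.3, 7.0, 4.6]
gripper_width: 0.687
gripper_force: 30.1
```

>>> jog_arm(increments=[[0,-0.04,0,0],[0,0,0,0]])

```text
time_s: 25.6
tcp_pos: [0.5302, -0.1222, 0.2835]
ee_rot: [[-0.997, 0.081, 0.003], [0.081, 0.997, 0.002], [-0.003, 0.003, -1.0]]
wrist_force: [0.0, 10.6, 4.6]
gripper_width: 0.681
gripper_force: 30.1
```

```bash
python3 auto.py
```

```text
t 25.6 bed [-11.   -1.6 103.4] hold [-61.3  -1.6 120. ] yaw-holder 180.07 w 59.2 Fg 30.1 F [ 0.  10.6  4.6]
comp [  20   22   41   58 1625] colour [198 213 215]
[[224.0, 252.0], [254.0, 246.0], [265.0, 298.0], [234.0, 305.0]]
free: beta,x,z,y [  5.5 -17.4  -2.9  -2.5] sd [ 1.5 11.2  7.7  0.8] res [-1.4  0.2 -0.2 -0.1 -0.2  0.3  2.  -0.5]
x= -2 [ 7.2  7.5 -1.7] 1.84
x= 0 [ 7.4  8.8 -1.6] 1.89
x= 2 [ 7.6 10.2 -1.5] 1.95
```

>>> jog_arm(increments=[[0,0.03,0,0],[0,0,0,0],[0,0,0,0],[0,0,0,0]], grip=63)

```text
time_s: 26.05
tcp_pos: [0.5295, -0.1232, 0.2827]
ee_rot: [[-0.997, 0.083, 0.0], [0.083, 0.997, 0.0], [-0.0, 0.0, -1.0]]
wrist_force: [1.1, 4.0, 1.1]
gripper_width: 0.721
gripper_force: 1.9
```

```bash
python3 auto.py
```

```text
t 26.05 bed [-12.4  -3.  103.3] hold [-62.4  -3.  119.2] yaw-holder 179.96 w 62.8 Fg 1.9 F [1.1 4.  1.1]
comp [  20   21   41   59 1636] colour [195 210 213]
[[224.0, 251.0], [253.0, 245.0], [265.0, 298.0], [234.0, 305.0]]
free: beta,x,z,y [  2.4 -27.8 -10.8  -3.5] sd [ 1.7 11.4  7.9  0.8] res [-1.4  0.1  0.2 -0.1 -0.6  0.4  1.9 -0.4]
x= -2 [ 5.4  6.8 -2.1] 2.12
x= 0 [ 5.7  8.2 -2. ] 2.17
x= 2 [ 5.9  9.5 -1.9] 2.23
```

>>> jog_arm(increments=[[0,0.12,0,0],[0,0,0,0],[0,0,0,0],[0,0,-0.3,0],[0,0,-0.8,0],[0,0,-1,0],[0,0,-1,0],[0,0,-1,0],[0,0,-1,0],[0,0,0,0]], grip=80)

```text
time_s: 27.1
tcp_pos: [0.5301, -0.1211, 0.3885]
ee_rot: [[-0.997, 0.082, 0.007], [0.082, 0.997, -0.001], [-0.007, -0.0, -1.0]]
wrist_force: [0.9, -0.3, -0.3]
gripper_width: 0.922
gripper_force: 0.0
```

```bash
python3 auto.py; python3 -c "
from h import *
k=eyes.get_calibration('scene')
X=np.array([[22,w,z] for z,w in((130,-30),(130,30),(0,30),(0,-30))])/1000
print(proj(np.array([world(bed(q),P) for q in X]),k).round(1).tolist())
delta((13,122,93))"
```

```text
t 27.1 bed [ 41.8  -0.9 194.1] hold [-60.9  -0.9 225. ] yaw-holder 180.0 w 80.2 Fg 0.0 F [ 0.9 -0.3 -0.3]
comp [  20   21   40   58 1598] colour [185 198 202]
[[225.0, 251.0], [254.0, 245.0], [265.0, 297.0], [235.0, 304.0]]
free: beta,x,z,y [  3.  -40.  -16.2  -2.3] sd [ 1.7 11.8  8.1  0.8] res [-1.3  0.1 -0.1  0.  -0.2  0.4  1.8 -0.5]
x= -2 [ 7.3  9.5 -0.4] 2.32
x= 0 [ 7.5 10.8 -0.3] 2.38
x= 2 [ 7.7 12.2 -0.2] 2.44
[[223.3, 250.5], [254.8, 244.2], [266.4, 300.6], [237.1, 307.0]]
t 27.15 bed [ 39.9  -0.8 192.9] hold [-61.9  -0.8 223. ] yaw-holder 179.98 w 79.8 Fg 0.0 F [ 0.8  0.7 -0.4]
to (13, 122, 93) rows of 1 in tool xyz: [-1.34  6.14  5.01]
```

>>> jog_arm(increments=[[-0.2,0.8,0,0],[-0.2,0.9,0,0],[-0.2,0.9,0,0],[-0.2,0.9,0,0],[-0.2,0.9,0,0],[-0.2,0.9,0,0],[-0.14,0.84,0,0],[0,0,0,0],[0,0,0.8,0],[0,0,0.9,0]], grip=42)

```text
time_s: 28.15
tcp_pos: [0.5665, -0.0003, 0.351]
ee_rot: [[-0.997, 0.082, 0.001], [0.082, 0.997, 0.0], [-0.001, 0.0, -1.0]]
wrist_force: [0.4, 1.1, -0.9]
gripper_width: 0.482
gripper_force: 0.0
```

```bash
python3 - <<'E'
from h import *
delta((13,122,93))
im=eyes.capture('scene');k=eyes.get_calibration('scene');i0=cv2.imread('pics/scene0.png')
for X in(230,240,250):
    print(X,'start',i0[236:256,X].tolist(),'\n now',im[236:256,X].tolist())
s=[d for d in eyes.spot_in('scene','jaw_post')][:2];print(s)
E
```

```text
t 28.15 bed [ 45.1 122.5 148.9] hold [-35.4 122.5 187.5] yaw-holder 180.0 w 42.0 Fg 0.0 F [ 0.4  1.1 -0.9]
to (13, 122, 93) rows of 1 in tool xyz: [-0.01 -0.02  3.22]
230 start [[35, 31, 33], [30, 30, 30], [32, 29, 30], [37, 32, 34], [33, 32, 31], [32, 27, 28], [27, 24, 24], [86, 90, 91], [240, 247, 248], [255, 255, 255], [255, 255, 255], [214, 234, 251], [79, 119, 221], [57, 91, 178], [33, 55, 116], [31, 52, 102], [30, 50, 99], [34, 52, 101], [35, 53, 102], [36, 53, 102]] 
 now [[28, 25, 23], [22, 19, 18], [26, 24, 25], [28, 25, 26], [25, 27, 25], [27, 24, 23], [24, 26, 24], [30, 32, 40], [40, 58, 110], [58, 96, 191], [163, 192, 238], [255, 255, 255], [255, 255, 255], [254, 255, 255], [220, 231, 234], [192, 206, 209], [190, 204, 207], [188, 202, 205], [186, 200, 204], [188, 202, 205]]
240 start [[41, 41, 44], [41, 41, 42], [37, 36, 36], [37, 36, 35], [35, 33, 33], [96, 103, 105], [248, 252, 253], [255, 255, 255], [255, 255, 255], [219, 235, 251], [87, 125, 223], [51, 86, 170], [37, 60, 117], [34, 54, 104], [33, 51, 102], [34, 51, 104], [31, 51, 101], [34, 52, 101], [34, 52, 102], [3
[... 417 characters left out ...]
[255, 255, 255], [255, 255, 255], [255, 255, 255], [215, 233, 251], [84, 124, 225], [48, 78, 164], [37, 58, 117], [34, 55, 106], [31, 52, 102], [28, 47, 101], [31, 53, 103], [29, 50, 101], [33, 50, 103], [30, 50, 100], [35, 54, 104], [31, 48, 101]] 
 now [[255, 255, 255], [255, 255, 255], [255, 255, 255], [255, 255, 255], [234, 247, 253], [120, 153, 226], [182, 209, 243], [255, 255, 255], [255, 255, 255], [250, 253, 253], [208, 222, 225], [190, 204, 207], [189, 202, 206], [188, 203, 205], [188, 203, 205], [192, 205, 208], [189, 203, 207], [188, 202, 207], [190, 204, 208], [188, 201, 205]]
[{'centre': [0.678, 0.1417, 0.0257], 'conf': 0.71}, {'centre': [0.6022, -0.0207, 0.0745], 'conf': 0.64}]
```

The top edges sit in the same pixel rows as at the start (front edge about 248, back about 242), now white side out, so the stone is seated. Now I close the jaw.

>>> jog_arm(increments=[[0,0,0.8,0],[0,0,0.9,0],[0,0,0.9,0],[0,0,0.6,0],[0,0,0,0]])

```text
time_s: 28.75
tcp_pos: [0.5662, -0.0008, 0.2857]
ee_rot: [[-0.997, 0.083, -0.003], [0.083, 0.997, -0.001], [0.003, -0.001, -1.0]]
wrist_force: [-0.6, -0.3, 0.0]
gripper_width: 0.482
gripper_force: 0.0
```

>>> jog_arm(increments=[[0,0,0,0],[0,0,0,0],[0,0,0,0],[0,0,0,0],[0,0,0,0]], grip=8)

```text
time_s: 29.25
tcp_pos: [0.5666, -0.0013, 0.2875]
ee_rot: [[-0.997, 0.082, 0.0], [0.082, 0.997, -0.001], [-0.0, -0.001, -1.0]]
wrist_force: [-0.5, -3.0, 0.9]
gripper_width: 0.155
gripper_force: 30.0
```

>>> jog_arm(increments=[[0,-0.15,0,0],[0,-0.25,0,0],[0,-0.25,0,0],[0,-0.25,0,0],[0,-0.25,0,0],[0,-0.25,0,0],[0,-0.2,0,0],[0,-0.15,0,0],[0,0,0,0]])

```text
time_s: 30.15
tcp_pos: [0.5638, -0.0363, 0.2875]
ee_rot: [[-0.997, 0.083, 0.001], [0.083, 0.997, -0.0], [-0.001, -0.0, -1.0]]
wrist_force: [-0.9, 1.5, 5.2]
gripper_width: 0.149
gripper_force: 30.0
```

```bash
python3 -c "
from h import *
state()"
```

```text
t 30.15 bed [13.5 86.3 93.8] hold [-35.2  86.3 124. ] yaw-holder 179.97 w 12.9 Fg 30.0 F [-0.9  1.5  5.2]
```

>>> jog_arm(increments=[[0,-0.07,0,0],[0,-0.07,0,0],[0,0,0,0]])

```text
time_s: 30.45
tcp_pos: [0.5636, -0.0386, 0.2875]
ee_rot: [[-0.997, 0.083, 0.001], [0.083, 0.997, -0.0], [-0.001, 0.0, -1.0]]
wrist_force: [-1.0, 2.4, 5.0]
gripper_width: 0.155
gripper_force: 30.0
```

>>> jog_arm(increments=[[0,-0.05,0,0],[0,0,0,0]])

```text
time_s: 30.65
tcp_pos: [0.5635, -0.0395, 0.2875]
ee_rot: [[-0.997, 0.083, 0.001], [0.083, 0.997, -0.0], [-0.001, 0.0, -1.0]]
wrist_force: [-0.3, 1.5, 4.8]
gripper_width: 0.151
gripper_force: 30.0
```

>>> jog_arm(increments=[[0,-0.05,0,0],[0,0,0,0]])

```text
time_s: 30.85
tcp_pos: [0.5635, -0.0405, 0.2875]
ee_rot: [[-0.997, 0.082, 0.001], [0.082, 0.997, -0.0], [-0.001, 0.0, -1.0]]
wrist_force: [-1.4, 2.8, 5.2]
gripper_width: 0.154
gripper_force: 30.0
```

```bash
python3 -c "
from h import *
state()"
```

```text
t 30.85 bed [13.6 82.2 93.8] hold [-35.1  82.2 124. ] yaw-holder 180.0 w 13.4 Fg 30.0 F [-1.4  2.8  5.2]
```

>>> jog_arm(increments=[[0,-0.04,0,0],[0,0,0,0]])

```text
time_s: 31.05
tcp_pos: [0.5634, -0.0412, 0.2875]
ee_rot: [[-0.997, 0.082, 0.001], [0.082, 0.997, 0.0], [-0.001, 0.0, -1.0]]
wrist_force: [-0.2, 2.3, 5.7]
gripper_width: 0.149
gripper_force: 30.0
```

>>> jog_arm(increments=[[0,-0.04,0,0],[0,0,0,0]])

```text
time_s: 31.25
tcp_pos: [0.5633, -0.0418, 0.2875]
ee_rot: [[-0.997, 0.083, 0.002], [0.083, 0.997, 0.001], [-0.002, 0.001, -1.0]]
wrist_force: [-1.5, 4.1, 6.6]
gripper_width: 0.154
gripper_force: 30.0
```

>>> jog_arm(increments=[[0,-0.04,0,0],[0,0,0,0]])

```text
time_s: 31.45
tcp_pos: [0.5633, -0.042, 0.2875]
ee_rot: [[-0.997, 0.083, 0.002], [0.083, 0.997, 0.002], [-0.002, 0.002, -1.0]]
wrist_force: [-0.7, 6.8, 5.7]
gripper_width: 0.152
gripper_force: 30.0
```

```bash
python3 -c "
from h import *
state()"
```

```text
t 31.45 bed [13.6 80.9 93.8] hold [-35.1  80.9 124. ] yaw-holder 179.99 w 13.2 Fg 30.0 F [-0.7  6.8  5.7]
```

>>> jog_arm(increments=[[0,-0.04,0,0],[0,-0.04,0,0],[0,0,0,0]])

```text
time_s: 31.75
tcp_pos: [0.5632, -0.0425, 0.2875]
ee_rot: [[-0.997, 0.083, 0.003], [0.083, 0.997, 0.004], [-0.002, 0.004, -1.0]]
wrist_force: [-2.2, 11.5, 7.8]
gripper_width: 0.147
gripper_force: 30.0
```

>>> jog_arm(increments=[[0,0.05,0,0],[0,0,0,0],[0,0,0,0],[0,0,-0.4,0],[0,0,-0.8,0],[0,0,-1,0],[0,0,-1,0],[0,0,-1,0],[0,0,-1,0],[0,0,0,0]], grip=40)

```text
time_s: 32.75
tcp_pos: [0.5635, -0.0438, 0.3945]
ee_rot: [[-0.997, 0.083, 0.007], [0.083, 0.997, 0.0], [-0.007, 0.001, -1.0]]
wrist_force: [-0.1, -0.4, 0.5]
gripper_width: 0.456
gripper_force: 0.0
```

```bash
python3 - <<'E'
from h import *
state()
im=eyes.capture('scene').astype(int);k=eyes.get_calibration('scene');i0=cv2.imread('pics/scene0.png').astype(int)
rd=lambda a:(lambda q:(q[1].min(),q[1].max(),q[0].min(),q[0].max()))(np.nonzero(((a[...,2]>150)&(a[...,1]<50)&(a[...,0]<50))[230:300,250:330]))
print('red start/now',rd(i0),rd(im))
d=np.abs(im-i0).max(2)[250:330,200:350];print('changed px outside the face',(d>60).sum())
# face left/right edges in a row, start vs now
for y in(262,275): print(y,i0[y,222:234,1].tolist(),im[y,222:234,1].tolist(),'|',i0[y,256:268,1].tolist(),im[y,256:268,1].tolist())
print(im[240:252,240,1].tolist())
for n in("mug","funnel","pusher"): print(n,[np.round(q['centre'],3).tolist() for q in eyes.spot_in('scene',n)][:1])
E
```

```text
t 32.75 bed [ 68.   79.  185.9] hold [-34.  79. 231.] yaw-holder 179.98 w 39.7 Fg 0.0 F [-0.1 -0.4  0.5]
red start/now (np.int64(30), np.int64(39), np.int64(20), np.int64(50)) (np.int64(30), np.int64(39), np.int64(20), np.int64(50))
changed px outside the face 1671
262 [31, 28, 28, 28, 46, 52, 49, 54, 51, 51, 53, 56] [25, 19, 30, 75, 152, 205, 207, 208, 210, 210, 210, 210] | [53, 69, 132, 198, 208, 208, 213, 212, 207, 196, 187, 174] [211, 212, 207, 192, 191, 192, 194, 195, 191, 184, 168, 158]
275 [102, 97, 100, 102, 98, 98, 92, 73, 58, 53, 45, 49] [87, 91, 90, 90, 94, 93, 112, 163, 205, 210, 210, 209] | [52, 50, 54, 51, 87, 217, 255, 255, 255, 255, 255, 255] [210, 211, 208, 209, 215, 242, 254, 255, 255, 255, 255, 255]
[29, 33, 64, 100, 199, 255, 255, 254, 230, 212, 207, 208]
mug [[0.704, -0.228, 0.047]]
funnel [[0.678, 0.142, 0.024]]
pusher [[0.578, -0.307, 0.073]]
```

The red post is at the same pixels as at the start (jaw shut), the stone's edges line up with the start picture, and the other things have not moved. I hand it in.

```bash
python3 -c "
from station import r
print(r.finish_job())"
```

```text
the job is handed in; nothing more can be done
None
```

I handed the job in at about 33 s of the 64 s; no verdict came back. In the last camera check the stone was seated white side out with the jaw shut against it, and the mug, funnel and pusher were where they began.

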